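Sweep the hall keys into the key box and shut its lid

ROBOT

A 6-joint arm with a two-finger parallel gripper is mounted at the origin on the work surface. World frame = base frame: x ahead of the robot, y to its left, z up, the work surface at z = 0. Lengths are in m, angles in rad, forces in N, time in s.
With the tool pointing down it reaches from about 0.35 to 0.975 m from the base axis. Payload 4.9 kg.
Tool frame: the origin (TCP) lies at the very end of the fingers, on their centre line; the grasp point (between the pads) lies 19 mm behind it; x points along the fingers, y is the direction in which the jaws open and shut, and the axes are right-handed (so a half turn about x gives the same grasp; the last joint's range is limited). The gripper opens to 85 mm and grips with 20 to 120 N. Pads are 22 mm wide; open, the fingers measure 114 mm over their backs; the gripper's body (76 mm by 85 mm) begins 54 mm behind the grasp point. The pads swing forward as they close: fully open they stand 13 mm farther back than shut.
Start: joints at [1.225, 0.053, 1.613, -0, 1.476, -0.119], TCP at [0.141, 0.609, 0.197] pointing down, gripper open.
Joint ranges: [-3.01, 3.01], [-1.01, 2.22], [0.06, 2.58], [-1.02, 4.17], [0.09, 2.62], [-3.14, 3.14]. Speed limits (rad/s): [2.57, 2.57, 3.14, 3.14, 3.14, 3.14].

INTERFACE

Orientations are given as a rotation vector (axis times angle).
In Python, from station import ctrl, get_image, calibration, finish_job, search_frame, cut_out, mark_of gives the robot as it stands. The module is installed in compiled form; this text tells all that it offers.
- The arm moves only by the tool arm_command, never from a script. Its argument "plan" is a list that holds one entry, the list of rows, each a list of 7 numbers: the shift along the tool's x, y, z in m, then the turn, a rotation vector about the tool's x, y, z in degrees, then the finger opening in m, from 0 to 0.0854. A call has 1 to 20 rows; each row shifts and turns the pose as measured when the row begins, along the tool's axes as they then stand; what a row does not reach is not made up. A row lasts 1/12 s, in which the tool goes at most 41.7 mm and 7.16 degrees, less where a joint would pass 70% of its speed; a pose out of reach is approached as far as the arm can. A call with a gripper value outside its range is refused whole. The fingers move at their own pace and stop on an object; "squeeze" is the grip in N (left out, the last holds). Time passes only in rows, so rows that do not move let the fingers close. It gives the time, the measured TCP pose, the force and the opening at its end, in the units of the state.
- ctrl.get_obs(): the state, without advancing time (a new reading comes with each control period).
- get_image(name): name is "scene" or "top" or "wrist"; returns the picture (420x560x3 uint8, red, green, blue); there is no depth.
- calibration(name): a dict with "fx", "fy", "cx", "cy" (pixels), "k1" (the pictures are not rectified: a ray, as slopes to the right and down, at radius r is drawn at 1 + k1 r^2 times it, then the intrinsics apply), "cam_to_world" (4x4, takes a point from camera to world coordinates); the wrist camera has in their place "hand_eye" (4x4, takes a point from camera to tool coordinates, whose origin is the TCP and whose axes are the tool frame's). Camera axes: x right, y down, z forward; pixel columns grow to the right and rows downward; lengths in m; the calibration is good to about 2 mm. A picture is of the moment at which its call begins: read the wrist's pose just before it. calibration takes no time and is no camera call.
- finish_job(): hands the job in, once; it reports no verdict.
Trained networks look in the newest picture that a camera, given by its name, has taken for a name from the list of things; names that differ only in an ending like _2 or _b are one class to them, and where a whole thing is asked for, a point or a joint stands for the part that bears it (a point fixed in the world has none). Each returns a list of dicts, best first, with "conf" (0 to 1); they miss things now and then, are a little off and sometimes report something else, mostly with a low value. They report only what shows in the picture. A call takes as long as a camera call. They do not tell look-alikes from the thing itself.
- search_frame(camera, thing): "at" ([x, y, z] in m, in the coordinates of the camera as it stood for that picture, good to about 4 mm: the middle of the surface that is visible of it).
- cut_out(camera, thing): "mask" (420x560 bool, what is visible of it).
- mark_of(camera, thing): "at" ([x, y, z] in m, in the coordinates of the camera as it stood for that picture, good to about 4 mm: a listed point, or the origin of a listed thing).
The state is a dict: "t": time; "q": joint angles; "dq": joint speeds; "effort": joint torques, N m; "tool_pos": TCP position; "tool_rot": TCP orientation; "contact_force": force on the tool from outside, world axes, zero at the start; "wrist_torque": the same for the moment, N m; "opening": finger opening in m.
Only numpy, scipy, OpenCV 4.12 (cv2) and the standard library are available. Lean on these libraries where they do the work, as an engineer would, in place of code of your own. Each camera call takes 0.05 s, during which the arm holds its last target. There are 200 camera calls.

TASK

Without gripping or lifting anything, sweep the two brass-coloured keys across the table with the closed fingers, in through the open front of the wooden key box, until both lie wholly inside it. Then push the standing lid over from behind with the fingers and press it fully shut. Do not knock or shift the torch, the green coaster or the chrome door handle.

Things in the scene. Friction and masses are not known exactly. Their poses are not given: they have to be found in the camera images.
- keybox: wooden key box fixed to the table. Origin on the table, mid-inside; z up, open front toward its own -x (roughly the robot), lid hinged at its back (+x). Three walls 8 mm thick, 35 mm high; no front wall, no sill: the blue lining is level with the table. Inside x = -55 (open front edge) to +55 mm (back wall), y = -85 to +85 mm; outside 186 mm wide, back at x = +63 mm
- box_mouth (a point): middle of the open front edge of the key box, at table height (x = -55 mm in the box frame)
- lid (a joint): angle of the dark wooden lid, rad: 0 = fully shut, level on the walls; starts standing about upright (1.45 to 1.75; stop at 1.9). Friction hinge: it stays at any angle; 1 to 4 N at 85 mm from the hinge moves it. Lid 118 mm from hinge to free edge, 186 mm wide, 8 mm thick; as it shuts its free edge swings over toward the box's -x and down
- lid_hinge (a point): middle of the lid's hinge line, along the box's y axis, at x = +63 mm, z = 35 mm in the box frame; it lies on the lid's inner (under) face, so the outer face is 8 mm from it
- lid_edge (a point): middle of the lid's free edge, 118 mm from the hinge line
- key_round: brass-coloured aluminium key with a round bow, lying flat and loose: 60 mm long overall, 6 mm thick, about 25 g. Origin on its underside near its balance point. Its x axis runs from bow to blade tip, z up: the bow (24 mm across) spans x = -29 to -5 mm, the blade (9 mm wide) reaches to x = +31 mm
- key_square: brass-coloured aluminium key with a square bow, lying flat and loose: 60 mm long overall, 6 mm thick, about 25 g. Origin on its underside near its balance point. Its x axis runs from bow to blade tip, z up: the bow (24 mm across) spans x = -29 to -5 mm, the blade (9 mm wide) reaches to x = +31 mm
- key_round_bow (a point): centre of the round key's bow, 3 mm above its underside
- key_round_tip (a point): end of the round key's blade, 3 mm above its underside
- key_square_bow (a point): centre of the square key's bow, 3 mm above its underside
- key_square_tip (a point): end of the square key's blade, 3 mm above its underside
- torch: bystander: steel torch standing upright on its lens, loose, 125 mm tall, 42 mm diameter at the foot and 30 mm above, origin at the centre of its underside; beside the box
- coaster: bystander: round green silicone coaster, loose, 90 mm diameter, 5 mm thick, origin at the centre of its underside; beside the box
- handle: bystander: chrome lever door handle lying on its rose, loose, about 155 mm long along its x axis, 52 mm wide, 50 mm high, origin under its middle
Not all that is in view belongs to the job. Leave any purple or turquoise look-alike of the key_square alone.

How it is judged:
On the way, in this order (a step that is already met when the one before it is completed fails the run):
1. both keys lie wholly inside the box while the lid still stands open (x of key_round_bow in the frame of keybox between -0.045 and 0.06 m and y of key_round_bow in the frame of keybox between -0.088 and 0.088 m and height (world z) of each of key_round_bow, key_round_tip, key_square_bow, key_square_tip below 0.025 m and x of key_round_tip in the frame of keybox between -0.057 and 0.06 m and y of key_round_tip in the frame of keybox between -0.088 and 0.088 m and x of key_square_bow in the frame of keybox between -0.045 and 0.06 m and y of key_square_bow in the frame of keybox between -0.088 and 0.088 m and x of key_square_tip in the frame of keybox between -0.057 and 0.06 m and y of key_square_tip in the frame of keybox between -0.088 and 0.088 m and value of joint lid above 0.8 rad), for 0.2 s.
2. the lid is pushed fully shut (value of joint lid below 0.06 rad), for 0.2 s.
At the end, for the whole second after the job is handed in: Both keys lie flat and at rest wholly behind the box's open front edge (within about 2 mm), between its walls, and the lid is shut to within 0.06 rad (7 mm at its free edge) (x of key_round_bow in the frame of keybox between -0.045 and 0.06 m and y of key_round_bow in the frame of keybox between -0.088 and 0.088 m and height (world z) of each of key_round_bow, key_round_tip, key_square_bow, key_square_tip below 0.025 m and x of key_round_tip in the frame of keybox between -0.057 and 0.06 m and y of key_round_tip in the frame of keybox between -0.088 and 0.088 m and x of key_square_bow in the frame of keybox between -0.045 and 0.06 m and y of key_square_bow in the frame of keybox between -0.088 and 0.088 m and x of key_square_tip in the frame of keybox between -0.057 and 0.06 m and y of key_square_tip in the frame of keybox between -0.088 and 0.088 m and linear speed of each of key_round, key_square below 0.02 m/s and value of joint lid below 0.06 rad); the robot touches nothing.
It fails at once if a key is lifted (either end more than 25 mm off the table) (height (world z) of any of key_round_bow, key_round_tip, key_square_bow, key_square_tip above 0.028 m).
It fails at once if the coaster is shifted by more than 15 mm (distance of coaster from where it was at the start of the episode above 0.015 m).
It fails at once if the handle is shifted by more than 15 mm (distance of handle from where it was at the start of the episode above 0.015 m).
It fails at once if the torch is shifted by more than 15 mm or tipped (distance of torch from where it was at the start of the episode above 0.015 m or angle between torch's own z axis and vertical above 0.3 rad).
It also fails if it takes over 72 s, if anything falls off the work surface, if the arm or the gripper's body presses on something with over 40 N, if the wrist force passes 120 N, or if a joint passes its speed limit or range.

## Working session

There is one attempt and no reset: what is moved stays moved. The work goes in short steps, Python scripts to look and compute and a tool call to move; the robot and the scene stay as the last step left them, time stands still between calls to the robot, and variables do not carry over. Pictures are saved under pics/ and viewed, about 8 in all and at most 12, crops included, and the job is handed in when it is done.

Besides the shell and the picture viewer there is one more tool, called after ">>>" as name([rows], argument=value, ...), one row to a line, values as JSON. arm_command: Moves the arm, as the interface text tells. Its arguments: {"type":"object","properties":{"plan":{"type":"array","items":{"type":"array","items":{"type":"array","items":{"type":"number"}}}},"squeeze":{"type":"number"}},"required":["plan"]}

```bash
mkdir -p pics; cat > h.py <<'E'
import numpy as np, cv2
from scipy.spatial.transform import Rotation as R
from station import ctrl, get_image, calibration, finish_job, search_frame, cut_out, mark_of
def c2w(cam):
    c=calibration(cam)
    if "cam_to_world" in c: return np.array(c["cam_to_world"])
    o=ctrl.get_obs(); T=np.eye(4); T[:3,:3]=R.from_rotvec(o["tool_rot"]).as_matrix(); T[:3,3]=o["tool_pos"]
    return T@np.array(c["hand_eye"])
def w(cam,p): return (c2w(cam)@np.r_[p,1])[:3]
def pix2w(cam,u,v,z):
    c=calibration(cam); T=c2w(cam); d=np.array([(u-c["cx"])/c["fx"],(v-c["cy"])/c["fy"]]); s=d.copy()
    for _ in range(20): s=d/(1+c["k1"]*(s@s))
    r=T[:3,:3]@np.r_[s,1]; return T[:3,3]+r*(z-T[2,3])/r[2]
def w2pix(cam,p):
    c=calibration(cam); q=np.linalg.inv(c2w(cam))@np.r_[p,1]; s=q[:2]/q[2]; s=s*(1+c["k1"]*(s@s))
    return np.array([s[0]*c["fx"]+c["cx"],s[1]*c["fy"]+c["cy"]])
def save(cam,name):
    im=get_image(cam); cv2.imwrite("pics/"+name,im[:,:,::-1]); return im
E
python3 - <<'E'
from h import *
np.set_printoptions(precision=4,suppress=True)
o=ctrl.get_obs(); print(o["t"],R.from_rotvec(o["tool_rot"]).as_matrix(),o["opening"])
a=save("top","top0.png"); 
for n in ["keybox","box_mouth","lid_hinge","lid_edge","key_round","key_round_bow","key_round_tip","key_square","key_square_bow","key_square_tip","torch","coaster","handle"]:
    for d in mark_of("top",n)[:4]: p=w("top",d["at"]); print("top",n,round(d["conf"],2),p,w2pix("top",p).round())
b=save("scene","sc0.png")
for n in ["box_mouth","lid_hinge","lid_edge","key_round","key_square","torch","coaster","handle"]:
    for d in mark_of("scene",n)[:3]: p=w("scene",d["at"]); print("sc",n,round(d["conf"],2),p)
print(ctrl.get_obs()["t"])
E
```

```text
0.0 [[-0.0007  0.2248  0.9744]
 [-0.0019  0.9744 -0.2248]
 [-1.     -0.002  -0.0002]] 0.08513629547603994
top keybox 0.69 [ 0.6009 -0.0517 -0.0044] [280. 197.]
top box_mouth 0.94 [ 0.5455 -0.0596  0.0008] [284. 221.]
top box_mouth 0.29 [0.4266 0.002  0.0015] [256. 277.]
top lid_hinge 0.96 [ 0.6617 -0.0411  0.0385] [275. 165.]
top lid_edge 0.61 [ 0.6762 -0.0363  0.152 ] [272. 144.]
top key_round 0.72 [ 0.4772 -0.1814  0.0017] [341. 252.]
top key_round 0.6 [ 0.4394  0.0087 -0.    ] [253. 271.]
top key_round_bow 0.51 [ 0.4275  0.0006 -0.    ] [256. 276.]
top key_round_tip 0.67 [0.4592 0.0365 0.0047] [240. 261.]
top key_square 0.76 [ 0.5221 -0.2614 -0.0013] [377. 232.]
top key_square 0.66 [ 0.465  -0.1682  0.0031] [335. 258.]
top key_square_bow 0.75 [ 0.5054 -0.2608  0.0058] [377. 239.]
top key_square_bow 0.72 [ 0.4794 -0.1825  0.0028] [341. 251.]
top key_square_bow 0.5 [ 0.37   -0.1228  0.0057] [315. 303.]
top key_square_tip 0.77 [ 0.5515 -0.2704  0.003 ] [381. 218.]
top key_square_tip 0.76 [ 0.4409 -0.1456  0.0061] [325. 269.]
top key_square_tip 0.69 [ 0.3969 -0.0804  0.0042] [294. 290.]
top torch 0.61 [ 0.6368 -0.2314 -0.0025] [361. 180.]
top coaster 0.66 [ 0.5698  0.1681 -0.0014] [180. 211.]
top handle 0.97 [ 0.5185 -0.3847  0.0017] [434. 233.]
sc lid_hinge 0.92 [ 0.6651 -0.0421  0.0331]
sc lid_edge 0.71 [ 0.6736 -0.0412  0.1517]
sc lid_edge 0.71 [ 0.478  -0.1776  0.0028]
sc key_round 0.55 [0.4415 0.0126 0.0011]
sc key_square 0.65 [ 0.3838 -0.1082 -0.0034]
sc key_square 0.5 [0.4604 0.0412 0.0041]
sc key_square 0.46 [ 0.5221 -0.2634  0.0009]
sc torch 0.66 [ 0.6385 -0.2292 -0.0015]
sc coaster 0.72 [ 0.5675  0.1707 -0.0019]
sc coaster 0.56 [ 0.5151 -0.3824 -0.0018]
sc coaster 0.41 [ 0.4632 -0.1705 -0.0004]
sc handle 0.61 [ 0.5151 -0.3869  0.0003]
1.15
```

View pics/top0.png

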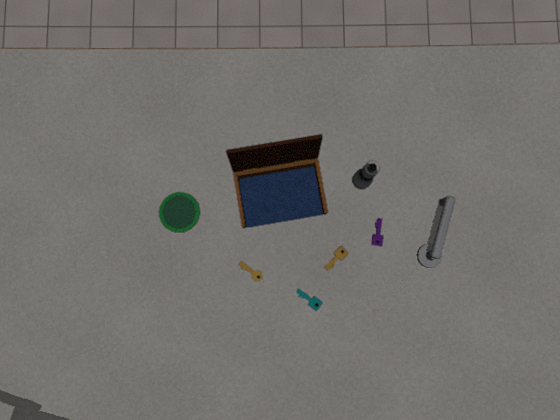

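View pics/sc0.png

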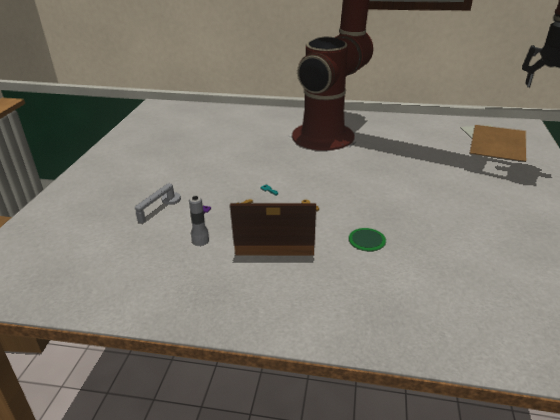

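The candidates are brass square key (336,258), purple look-alike (378,232), turquoise look-alike (310,299) and brass round key (251,271). The brass ones fit the description, so I'll check them in one crop.

```bash
python3 - <<'E'
from h import *
np.set_printoptions(precision=4,suppress=True)
im=cv2.imread("pics/top0.png")[120:320,220:400]
cv2.imwrite("pics/crop0.png",cv2.resize(im,None,fx=3,fy=3,interpolation=cv2.INTER_CUBIC)[:600])
full=cv2.imread("pics/top0.png")
# brass mask
h=cv2.cvtColor(full,cv2.COLOR_BGR2HSV)
m=((h[...,0]>12)&(h[...,0]<32)&(h[...,1]>110)&(h[...,2]>110)).astype(np.uint8); m[:232]=0
n,l,st,c=cv2.connectedComponentsWithStats(m)
for i in range(1,n):
    if st[i,4]>40:
        ys,xs=np.where(l==i); P=np.array([pix2w("top",x,y,.006)[:2] for x,y in zip(xs,ys)])
        mu=P.mean(0); d=np.linalg.svd(P-mu)[2][0]; t=(P-mu)@d
        print(st[i],mu,np.degrees(np.arctan2(d[1],d[0])),t.min(),t.max(),"ends",mu+d*t.min(),mu+d*t.max())
# mouth corners from image: floor lining blue
m=((h[...,0]>100)&(h[...,0]<130)&(h[...,1]>90)&(h[...,2]>40)).astype(np.uint8)
n,l,st,c=cv2.connectedComponentsWithStats(m); i=1+st[1:,4].argmax(); ys,xs=np.where(l==i)
q=cv2.boxPoints(cv2.minAreaRect(np.c_[xs,ys].astype(np.float32)))
for a in q: print(a,pix2w("top",*a,0.0))
E
```

```text
[326 247  22  23 138] [ 0.466  -0.1713] 136.25564863672977 -0.024700149833323266 0.031717513317269554 ends [ 0.4838 -0.1884] [ 0.443  -0.1494]
[239 261  23  20 132] [0.4386 0.0118] -127.61286724747907 -0.03095306857694756 0.02557360669798243 ends [0.4575 0.0363] [ 0.423  -0.0085]
[237.6807 178.6642] [0.6418 0.0416 0.    ]
[314.1082 165.3725] [ 0.6707 -0.1282  0.    ]
[322.5046 213.6514] [ 0.5622 -0.1445  0.    ]
[246.0771 226.9431] [0.5341 0.0229 0.    ]
```

View pics/crop0.png

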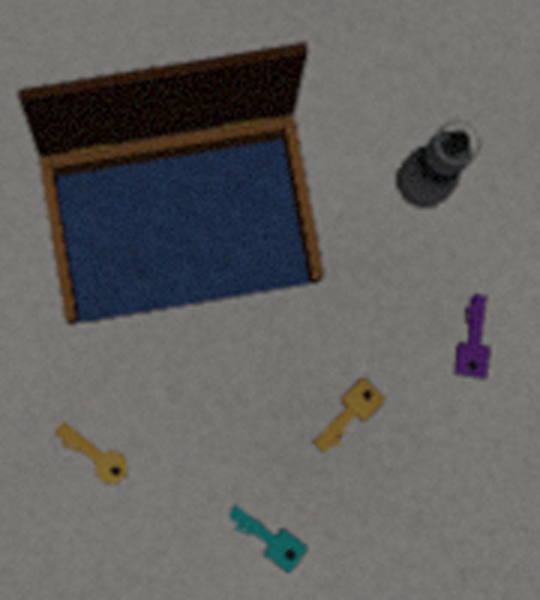

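Crop: the brass square key is at crop (348,412) and the round-bow brass key at crop (95,455). The purple and turquoise look-alikes are clearly separate, and the box mouth faces the keys. Next I turn, close the fingers and travel to behind the round key.

>>> arm_command([
  [[0,0,0,6.15,0,0,0],[0,0,0,6.15,0,0,0],[0,0,0,6.15,0,0,0],[0,0,0,6.15,0,0,0],[0,-0.018,0.0355,0,0,0,0],[0,-0.018,0.0355,0,0,0,0],[0,-0.018,0.0355,0,0,0,0],[0,-0.018,0.0355,0,0,0,0],[0,-0.018,0.0355,0,0,0,0],[0,-0.018,0.0355,0,0,0,0],[0,-0.018,0.0355,0,0,0,0],[0,-0.018,0.0355,0,0,0,0],[0,-0.018,0.0355,0,0,0,0],[0,-0.018,0.0355,0,0,0,0],[0,-0.018,0.0355,0,0,0,0],[0,-0.018,0.0355,0,0,0,0],[0,-0.018,0.0355,0,0,0,0],[0,-0.018,0.0355,0,0,0,0],[0,0,0,0,0,0,0]],
])

```text
t: 2.73
tool_pos: [0.3786, 0.0807, 0.1974]
tool_rot: [0.527, 1.495, -0.522]
contact_force: [-1.2, -0.8, 0.2]
opening: -0.0001
```

```bash
cat > st.py <<'E'
import sys
from h import *
np.set_printoptions(precision=4,suppress=True)
def st(*t):
    o=ctrl.get_obs(); M=R.from_rotvec(o["tool_rot"]).as_matrix(); p=np.array(o["tool_pos"])
    h=np.degrees(np.arctan2(M[1,2],M[0,2]))
    print("t",round(o["t"],2),"p",p,"heading",h.round(2),"tilt x",M[:,0],"F",np.array(o["contact_force"]),"op",round(o["opening"],4))
    B=np.array([.601,-.052]); a=np.radians(9.5); Rb=np.array([[np.cos(a),np.sin(a)],[-np.sin(a),np.cos(a)]])
    print("tcp in box",Rb@(p[:2]-B))
    if len(t)==3: print("tool delta to target",M.T@(np.array(t)-p))
if __name__=="__main__": st(*map(float,sys.argv[1:]))
E
python3 st.py .412 .032 .06
```

```text
t 2.73 p [0.3786 0.0807 0.1974] heading -38.47 tilt x [ 0.0112 -0.0006 -0.9999] F [-1.1737 -0.7759  0.2176] op -0.0001
tcp in box [-0.1974  0.1676]
tool delta to target [ 0.1378 -0.0183  0.0552]
```

>>> arm_command([
  [[0,-0.009,0.0275,0,0,0,0],[0,-0.009,0.0275,0,0,0,0],[0.035,0,0,0,-0.3,0,0],[0.035,0,0,0,-0.3,0,0],[0.035,0,0,0,0,0,0],[0.035,0,0,0,0,0,0],[0.02,0,0,0,0,0,0],[0,0,0,0,0,0,0]],
])

```text
t: 3.4
tool_pos: [0.4204, 0.0265, 0.0384]
tool_rot: [0.535, 1.468, -0.528]
contact_force: [-0.5, -0.2, 0.5]
opening: -0.0
```

```bash
python3 st.py .412 .032 .003
```

```text
t 3.4 p [0.4204 0.0265 0.0384] heading -39.1 tilt x [ 0.0347 -0.0077 -0.9994] F [-0.5299 -0.1588  0.4982] op -0.0
tcp in box [-0.1652  0.1072]
tool delta to target [ 0.035  -0.0016 -0.0111]
```

>>> arm_command([
  [[0.004,-0.001,-0.011,0,1.9,0,0],[0.015,0,0,0,0,0,0],[0.013,0,0,0,0,0,0],[0,0,0,0,0,0,0]],
])

```text
t: 3.73
tool_pos: [0.4122, 0.0354, 0.0088]
tool_rot: [0.547, 1.502, -0.517]
contact_force: [-0.6, -0.4, -0.4]
opening: -0.0
```

```bash
python3 st.py .412 .032 .003
```

```text
t 3.73 p [0.4122 0.0354 0.0088] heading -38.97 tilt x [ 0.0084  0.0174 -0.9998] F [-0.5922 -0.4071 -0.4187] op -0.0
tcp in box [-0.1718  0.1174]
tool delta to target [ 0.0058 -0.0029  0.002 ]
```

>>> arm_command([
  [[0.006,-0.003,0.002,0,0,0,0],[0,0,0.006,0,0,0,0],[0,0,0.008,0,0,0,0],[0,0,0.008,0,0,0,0],[0,0,0.008,0,0,0,0],[0,0,0.008,0,0,0,0],[0,0,0.008,0,0,0,0],[0,0,0.008,0,0,0,0],[0,0,0.008,0,0,0,0],[0,0,0.008,0,0,0,0],[0,0,0,0,0,0,0]],
])

```text
t: 4.65
tool_pos: [0.4793, -0.0182, 0.0111]
tool_rot: [0.549, 1.49, -0.513]
contact_force: [-0.0, 0.4, 0.2]
opening: 0.0001
```

```bash
cat > keys.py <<'E'
import sys
from h import *
from st import st
st(*map(float,sys.argv[2:])); im=save("top",sys.argv[1])
B=np.array([.601,-.052]); a=np.radians(9.5); Rb=np.array([[np.cos(a),np.sin(a)],[-np.sin(a),np.cos(a)]])
h=cv2.cvtColor(im,cv2.COLOR_RGB2HSV)
m=((h[...,0]>14)&(h[...,0]<32)&(h[...,1]>120)&(h[...,2]>110)).astype(np.uint8); m[:150]=0
n,l,s,c=cv2.connectedComponentsWithStats(m)
for i in range(1,n):
    if s[i,4]>25:
        ys,xs=np.where(l==i); P=np.array([pix2w("top",x,y,.006)[:2] for x,y in zip(xs,ys)]); P=(P-B)@Rb.T
        mu=P.mean(0); d=np.linalg.svd(P-mu)[2][0]; t=(P-mu)@d
        print("blob",s[i],"box mm",(mu*1e3).round(1),"ends",(1e3*(mu+d*t.min())).round(),(1e3*(mu+d*t.max())).round())
for k in ["key_round_bow","key_round_tip","key_square_bow","key_square_tip"]:
    for d in mark_of("top",k)[:3]:
        p=w("top",d["at"]); print(k,round(d["conf"],2),(1e3*(Rb@(p[:2]-B))).round(),w2pix("top",p).round())
cv2.imwrite("pics/c_"+sys.argv[1],cv2.resize(im[130:310,210:410,::-1],None,fx=3,fy=3,interpolation=cv2.INTER_CUBIC))
E
python3 keys.py t1.png .580 -.0985 .003
```

```text
t 4.65 p [ 0.4793 -0.0182  0.0111] heading -38.99 tilt x [ 0.0213  0.0166 -0.9996] F [-0.0308  0.4377  0.233 ] op 0.0001
tcp in box [-0.1145  0.0534]
tool delta to target [0.0089 0.0007 0.1287]
blob [325 246  23  24 157] box mm [-151.9  -96.4] ends [-138. -116.] [-172.  -70.]
blob [246 269  16  12  87] box mm [-158.4   82. ] ends [-142.   98.] [-169.   72.]
key_round_tip 0.66 [-126.  112.] [239. 262.]
key_square_bow 0.77 [-126. -185.] [375. 238.]
key_square_bow 0.58 [-144. -107.] [340. 253.]
key_square_bow 0.51 [-237.  -29.] [313. 302.]
key_square_tip 0.74 [ -84. -205.] [380. 218.]
key_square_tip 0.64 [-204.    3.] [296. 289.]
key_square_tip 0.49 [-171.  -67.] [325. 268.]
```

View pics/c_t1.png

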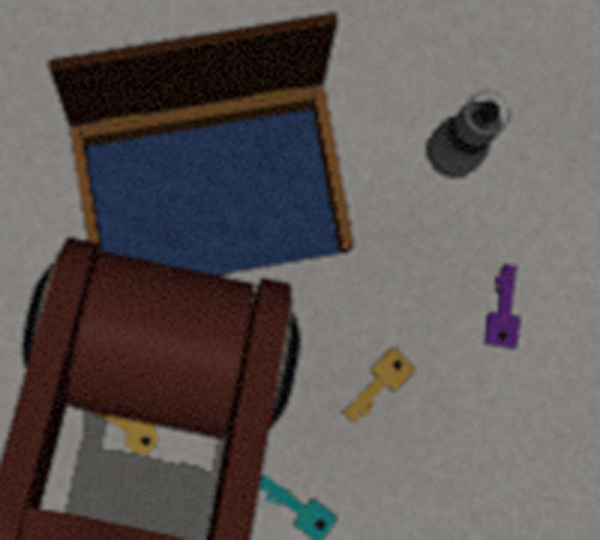

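The picture shows the arm over the box-left area, with the round bow unmoved at crop (145,440). The fingers rode up to 11 mm and passed over the key. I'll lift, go back and push again lower and slower.

>>> arm_command([
  [[-0.02,0,0,0,0,0,0],[0,0,-0.03,0,0,-1.5,0],[0,0,-0.03,0,0.4,0,0],[0,0,-0.028,0,0,0,0],[0,0,0,0,0,0,0],[0.01,0,0,0,0,0,0],[0.01,0,0,0,0,0,0],[0,0,0,0,0,0,0]],
])

```text
t: 5.57
tool_pos: [0.4048, 0.0411, 0.0092]
tool_rot: [0.531, 1.506, -0.53]
contact_force: [0.4, -0.4, -0.9]
opening: -0.0
```

```bash
python3 st.py .412 .032 .002
```

```text
t 5.57 p [0.4048 0.0411 0.0092] heading -38.83 tilt x [-0.0011  0.0009 -1.    ] F [ 0.4004 -0.3549 -0.8803] op -0.0
tcp in box [-0.1782  0.1242]
tool delta to target [ 0.0072 -0.0025  0.0113]
```

>>> arm_command([
  [[0.005,-0.002,0,0,0,0,0],[0.003,-0.0005,0,0,0,0,0],[0,0,0,0,0,0,0],[0.0005,0,0.006,0,0,0,0],[0.0005,0,0.006,0,0,0,0],[0.0005,0,0.006,0,0,0,0],[0.0005,0,0.006,0,0,0,0]],
])

```text
t: 6.15
tool_pos: [0.4237, 0.021, -0.0036]
tool_rot: [0.532, 1.509, -0.533]
contact_force: [1.4, -0.2, 0.3]
opening: 0.0006
```

```bash
python3 st.py .580 -.0985 .002
```

```text
t 6.15 p [ 0.4237  0.021  -0.0036] heading -38.96 tilt x [-0.0045  0.0008 -1.    ] F [ 1.3541 -0.2332  0.2818] op 0.0006
tcp in box [-0.1628  0.1013]
tool delta to target [-0.0064  0.0054  0.1967]
```

>>> arm_command([
  [[-0.004,0.001,0.004,0,0,0,0],[0,0.001,0.006,0,0,0,0],[0,0.001,0.006,0,0,0,0],[0,0.001,0.006,0,0,0,0],[0,0,0.006,0,0,0,0]],
])

```text
t: 6.57
tool_pos: [0.4523, 0.0041, 0.0017]
tool_rot: [0.533, 1.507, -0.534]
contact_force: [0.3, 0.5, 0.2]
opening: 0.0002
```

```bash
python3 st.py .580 -.0985 .002
```

```text
t 6.57 p [0.4523 0.0041 0.0017] heading -39.03 tilt x [-0.0022  0.0004 -1.    ] F [0.2928 0.475  0.1629] op 0.0002
tcp in box [-0.1374  0.0798]
tool delta to target [-0.0006  0.0007  0.1638]
```

>>> arm_command([
  [[0,0,0.006,0,0,0,0],[0,0,0.006,0,0,0,0],[0,0,0.006,0,0,0,0],[0,0,0.006,0,0,0,0],[0,0,0.006,0,0,0,0],[0,0,0.006,0,0,0,0]],
])

```text
t: 7.07
tool_pos: [0.4834, -0.0211, 0.0015]
tool_rot: [0.533, 1.507, -0.533]
contact_force: [0.1, 0.4, -0.1]
opening: -0.0001
```

```bash
python3 keys.py t2.png .580 -.0985 .002
```

```text
t 7.07 p [ 0.4834 -0.0211  0.0015] heading -39.01 tilt x [-0.0025  0.0004 -1.    ] F [ 0.1203  0.4474 -0.0577] op -0.0001
tcp in box [-0.1109  0.0499]
tool delta to target [-0.0008  0.0007  0.1238]
blob [325 246  23  24 156] box mm [-151.9  -96.5] ends [-138. -116.] [-172.  -70.]
blob [244 264  18  13  85] box mm [-149.9   86.8] ends [-136.  105.] [-163.   70.]
key_round_bow 0.46 [-163.   82.] [256. 277.]
key_round_tip 0.6 [-122.  110.] [240. 260.]
key_square_bow 0.64 [-130. -187.] [376. 240.]
key_square_bow 0.52 [-145. -107.] [340. 253.]
key_square_bow 0.45 [-239.  -31.] [314. 303.]
key_square_tip 0.74 [-155.  -94.] [336. 258.]
key_square_tip 0.64 [-204.    2.] [296. 289.]
key_square_tip 0.62 [-138. -316.] [435. 233.]
```

View pics/c_t2.png

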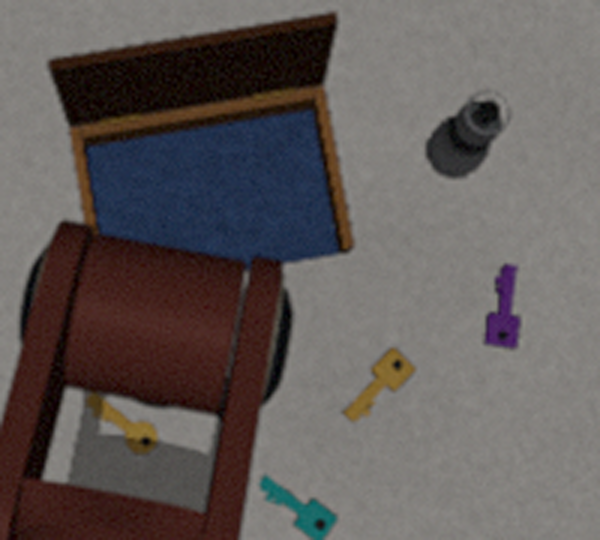

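The key still has not moved, with its bow at crop (143,437), although the fingers passed at a reported z of 1.5 mm. The fingertips must sit higher than reported, so I'll feel for the table.

>>> arm_command([
  [[0.003,0,0,0,0,0,0],[0.003,0,0,0,0,0,0],[0,0,0,0,0,0,0]],
])

```text
t: 7.57
tool_pos: [0.482, -0.02, -0.0053]
tool_rot: [0.532, 1.508, -0.533]
contact_force: [-0.9, 0.4, -1.0]
opening: -0.0001
```

```bash
python3 - <<'E'
from h import *
from st import st
st(); im=save("wrist","w1.png")
print(w2pix("wrist",ctrl.get_obs()["tool_pos"]))
for n in ["key_round","key_round_bow","key_round_tip","keybox","box_mouth"]:
    for d in mark_of("wrist",n)[:2]: print(n,round(d["conf"],2),w("wrist",d["at"]))
E
```

```text
t 7.57 p [ 0.482  -0.02   -0.0053] heading -38.97 tilt x [-0.0032  0.0008 -1.    ] F [-0.8663  0.4137 -1.0276] op -0.0001
tcp in box [-0.1121  0.0512]
[274.9672 236.9953]
key_round_bow 0.71 [ 0.4285 -0.0044 -0.0015]
key_round_tip 0.68 [0.4582 0.0384 0.002 ]
key_round_tip 0.22 [ 0.4791 -0.1785  0.0016]
box_mouth 0.93 [ 0.5472 -0.0566  0.0018]
```

View pics/w1.png

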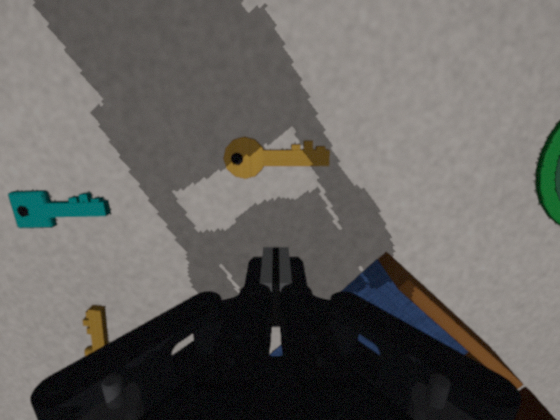

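The wrist picture shows the fingertips at (275,250), closed, with the untouched round key behind them at (275,157). They are not yet on the table, so I keep probing down.

>>> arm_command([
  [[0.002,0,0,0,0,0,0],[0.002,0,0,0,0,0,0],[0,0,0,0,0,0,0]],
])

```text
t: 8.12
tool_pos: [0.4832, -0.0204, -0.0083]
tool_rot: [0.533, 1.505, -0.533]
contact_force: [-0.5, 1.0, 0.2]
opening: -0.0
```

>>> arm_command([
  [[0.002,0,0,0,0,0,0],[0.002,0,0,0,0,0,0],[0,0,0,0,0,0,0]],
])

```text
t: 8.37
tool_pos: [0.4832, -0.0203, -0.0128]
tool_rot: [0.533, 1.505, -0.533]
contact_force: [-0.4, 0.3, -0.2]
opening: 0.0
```

>>> arm_command([
  [[0.002,0,0,0,0,0,0],[0.002,0,0,0,0,0,0],[0,0,0,0,0,0,0]],
])

```text
t: 8.62
tool_pos: [0.483, -0.0203, -0.0174]
tool_rot: [0.533, 1.506, -0.533]
contact_force: [-0.3, -0.6, -0.5]
opening: -0.0002
```

>>> arm_command([
  [[0.0015,0,0,0,0,0,0],[0.0015,0,0,0,0,0,0],[0,0,0,0,0,0,0]],
])

```text
t: 8.87
tool_pos: [0.483, -0.0203, -0.0208]
tool_rot: [0.533, 1.506, -0.533]
contact_force: [-0.0, 0.4, -1.4]
opening: -0.0001
```

```bash
python3 - <<'E'
from h import *
from st import st
from scipy.optimize import least_squares
st(); im=save("wrist","w2.png")
c=calibration("wrist"); print({k:np.round(v,4) for k,v in c.items()})
for n in ["key_round_bow","key_round_tip","box_mouth","key_square_tip"]:
    for d in mark_of("wrist",n)[:2]: print(n,round(d["conf"],2),w("wrist",d["at"]),w2pix("wrist",w("wrist",d["at"])))
h=cv2.cvtColor(im,cv2.COLOR_RGB2HSV)
m=((h[...,0]>14)&(h[...,0]<32)&(h[...,1]>120)&(h[...,2]>90)).astype(np.uint8)
n,l,s,_=cv2.connectedComponentsWithStats(m)
for i in range(1,n):
    if s[i,4]>300:
        ys,xs=np.where(l==i)
        for z in (-.02,-.01,.0,.006,.02):
            P=np.array([pix2w("wrist",x,y,z)[:2] for x,y in zip(xs[::5],ys[::5])]); mu=P.mean(0); d=np.linalg.svd(P-mu)[2][0]; t=(P-mu)@d
            print(s[i],z,"centre",mu,"len",np.ptp(t))
im2=cv2.resize(im[180:320,180:400,::-1],None,fx=3,fy=3); cv2.imwrite("pics/c_w2.png",im2)
E
```

```text
t 8.87 p [ 0.483  -0.0203 -0.0208] heading -38.98 tilt x [-0.0014  0.0004 -1.    ] F [-0.0189  0.3574 -1.4494] op -0.0001
tcp in box [-0.1112  0.0507]
{'fx': np.float64(294.7342), 'fy': np.float64(294.7342), 'cx': np.float64(275.3874), 'cy': np.float64(204.9607), 'k1': np.float64(-0.0385), 'hand_eye': array([[ 0.0002, -0.3053,  0.9522, -0.1764],
       [ 1.    ,  0.0005, -0.    ,  0.0003],
       [-0.0004,  0.9522,  0.3053, -0.0785],
       [ 0.    ,  0.    ,  0.    ,  1.    ]])}
key_round_bow 0.74 [ 0.4315 -0.0045 -0.0037] [238.0222 165.0311]
key_round_tip 0.65 [0.4563 0.0384 0.0014] [329.969  151.9113]
key_round_tip 0.48 [ 0.4669 -0.1668  0.0002] [ 93.6342 355.0094]
key_square_tip 0.93 [ 0.3998 -0.0832  0.001 ] [ 95.2156 210.4526]
key_square_tip 0.64 [ 0.4409 -0.1495  0.0036] [ 76.2457 320.6317]
[ 220  142   94   41 1605] -0.02 centre [0.4436 0.0073] len 0.05382506470531799
[ 220  142   94   41 1605] -0.01 centre [0.4424 0.0086] len 0.05076915575819002
[ 220  142   94   41 1605] 0.0 centre [0.4412 0.0098] len 0.047713246811062066Traceback (most recent call last):
  File "<stdin>", line 15, in <module>
  File "h.py", line 11, in pix2w
    c=calibration(cam); T=c2w(cam); d=np.array([(u-c["cx"])/c["fx"],(v-c["cy"])/c["fy"]]); s=d.copy()
                          ~~~^^^^^
  File "h.py", line 7, in c2w
    o=ctrl.get_obs(); T=np.eye(4); T[:3,:3]=R.from_rotvec(o["tool_rot"]).as_matrix(); T[:3,3]=o["tool_pos"]
ValueError: time passes only in moves, steps and waits
```

```bash
python3 - <<'E'
from h import *
o=ctrl.get_obs(); print(o["q"],o["effort"],o["wrist_torque"])
A=[cv2.imread(f"pics/w{i}.png") for i in (1,2)]
for im in A:
    h=cv2.cvtColor(im,cv2.COLOR_BGR2HSV)
    for lo,hi,s0,v0,nm in ((12,34,100,50,"brass"),(82,98,120,50,"turq")):
        m=((h[...,0]>lo)&(h[...,0]<hi)&(h[...,1]>s0)&(h[...,2]>v0)).astype(np.uint8)[:260]
        m=cv2.morphologyEx(m,cv2.MORPH_CLOSE,np.ones((5,5)))
        n,l,s,_=cv2.connectedComponentsWithStats(m)
        for i in range(1,n):
            if s[i,4]>500: print(nm,s[i])
im2=cv2.resize(np.vstack([A[0][120:300,180:400],A[1][120:300,180:400]]),None,fx=1.6,fy=1.6); cv2.imwrite("pics/c_w2.png",im2)
E
```

```text
[-1.96241732e-01 -3.54621190e-02  2.09549098e+00  1.52283671e-04
  1.08219957e+00 -1.08667374e+00] [-1.49412772e-04 -2.89439321e+01 -3.05081177e+01  2.69313472e-05
  4.33226131e-03 -6.36749959e-06] [-0.0264635   0.03285429 -0.00705388]
brass [ 224  137  106   42 2469]
turq [   9  191   98   37 2210]
brass [ 218  137  116   46 3004]
turq [   0  197   90   39 2256]
```

View pics/c_w2.png

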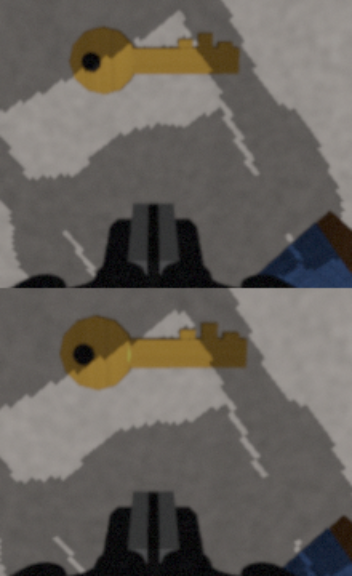

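The two crops show the key at consistent scale (the camera agrees with the arm pose), but the fingertip ends at about row 248 against the projected TCP row of 237. So the fingers end a few cm behind the nominal TCP, and I keep probing for contact.

>>> arm_command([
  [[0.0015,0,0,0,0,0,0],[0.0015,0,0,0,0,0,0],[0,0,0,0,0,0,0]],
])

```text
t: 9.37
tool_pos: [0.4836, -0.0205, -0.0233]
tool_rot: [0.533, 1.504, -0.532]
contact_force: [-0.2, 0.4, 0.2]
opening: -0.0003
```

>>> arm_command([
  [[0.0015,0,0,0,0,0,0],[0.0015,0,0,0,0,0,0],[0,0,0,0,0,0,0]],
])

```text
t: 9.62
tool_pos: [0.4836, -0.0204, -0.0266]
tool_rot: [0.533, 1.504, -0.532]
contact_force: [-0.3, 0.0, 0.1]
opening: -0.0
```

>>> arm_command([
  [[0.0015,0,0,0,0,0,0],[0.0015,0,0,0,0,0,0],[0,0,0,0,0,0,0]],
])

```text
t: 9.87
tool_pos: [0.4835, -0.0205, -0.0301]
tool_rot: [0.533, 1.505, -0.532]
contact_force: [-0.6, 0.1, 0.7]
opening: 0.0002
```

>>> arm_command([
  [[0.0015,0,0,0,0,0,0],[0.0015,0,0,0,0,0,0],[0,0,0,0,0,0,0]],
])

```text
t: 10.12
tool_pos: [0.4835, -0.0204, -0.0335]
tool_rot: [0.533, 1.505, -0.532]
contact_force: [0.9, 0.5, 0.2]
opening: -0.0003
```

>>> arm_command([
  [[0.0015,0,0,0,0,0,0],[0.0015,0,0,0,0,0,0],[0,0,0,0,0,0,0]],
])

```text
t: 10.37
tool_pos: [0.484, -0.0205, -0.0333]
tool_rot: [0.532, 1.507, -0.533]
contact_force: [0.8, -1.3, 0.2]
opening: 0.0001
```

```bash
python3 - <<'E'
from h import *
from st import st
st(); A=save("wrist","w3.png"); im=get_image("scene"); cv2.imwrite("pics/s3.png",im[:,:,::-1])
p=ctrl.get_obs()["tool_pos"]
u=w2pix("scene",p).astype(int); print(u, w2pix("scene",[p[0],p[1],0]), w2pix("scene",[p[0],p[1],.043]))
cv2.imwrite("pics/c_s3.png",np.vstack([cv2.resize(im[max(0,u[1]-70):u[1]+30,u[0]-80:u[0]+80,::-1],None,fx=3,fy=3),cv2.resize(A[120:300,180:400,::-1],(480,300))]))
E
```

```text
t 10.37 p [ 0.484  -0.0205 -0.0333] heading -38.96 tilt x [-0.0029  0.0004 -1.    ] F [ 0.821  -1.336   0.1724] op 0.0001
tcp in box [-0.1102  0.0504]
[294 223] [294.9089 213.0505] [294.9774 199.306 ]
```

View pics/c_s3.png

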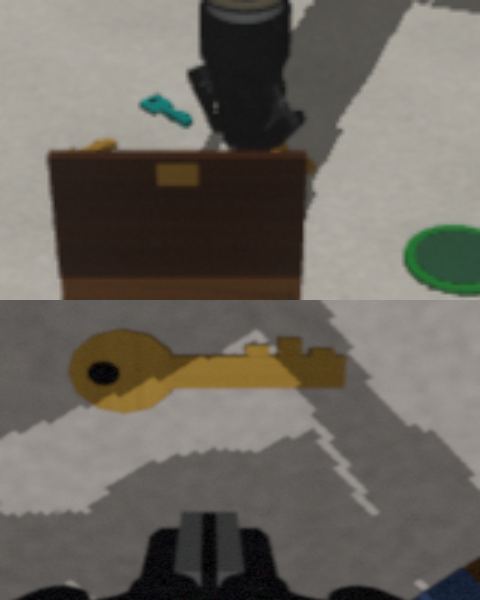

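>>> arm_command([
  [[0.002,0,0,0,0,0,0],[0.002,0,0,0,0,0,0],[0,0,0,0,0,0,0]],
])

```text
t: 10.72
tool_pos: [0.4845, -0.0205, -0.0332]
tool_rot: [0.531, 1.511, -0.533]
contact_force: [-0.3, -0.5, -0.1]
opening: -0.0003
```

```bash
python3 - <<'E'
from h import *
from st import st
st(); o=ctrl.get_obs(); print(o["q"],o["effort"],o["wrist_torque"])
E
```

```text
t 10.72 p [ 0.4845 -0.0205 -0.0332] heading -38.94 tilt x [-0.006   0.0008 -1.    ] F [-0.2711 -0.5245 -0.0557] op -0.0003
tcp in box [-0.1097  0.0502]
[-0.1957 -0.0048  2.0917 -0.0004  1.0607 -1.0867] [  0.0088 -30.0645 -30.2291  -0.0116   0.1956   0.0002] [-0.0398 -0.0099 -0.0357]
```

The scene shows the gripper down behind the lid. Descent stalled at a reported z of -33 mm, so the fingertips actually end about 33 mm behind the reported TCP, with the table at reported z of about -0.033. I'll work at about -0.031, after lifting and going back behind the round key.

>>> arm_command([
  [[-0.02,0,0,0,-0.3,0,0],[-0.01,0,0,0,0,0,0],[0,0,-0.03,0,0,0,0],[0,0,-0.03,0,0,0,0],[0,0,-0.03,0,0,0,0],[0,0,0,0,0,0,0],[0.01,0,0,0,0,0,0],[0,0,0,0,0,0,0]],
])

```text
t: 11.38
tool_pos: [0.4136, 0.0372, -0.0132]
tool_rot: [0.532, 1.501, -0.534]
contact_force: [-0.6, 0.9, -1.1]
opening: 0.0
```

```bash
python3 st.py .412 .032 -.031
```

```text
t 11.38 p [ 0.4136  0.0372 -0.0132] heading -39.03 tilt x [ 0.0024 -0.0026 -1.    ] F [-0.5874  0.9122 -1.1026] op 0.0
tcp in box [-0.1701  0.1189]
tool delta to target [ 0.0178 -0.005   0.002 ]
```

>>> arm_command([
  [[0.005,-0.003,-0.002,0,0,0,0],[0.005,-0.002,0,0,0,0,0],[0.005,0,0,0,0,0,0],[0,0,0,0,0,0,0],[0,0,0,0,0,0,0]],
])

```text
t: 11.8
tool_pos: [0.4098, 0.0325, -0.031]
tool_rot: [0.533, 1.502, -0.537]
contact_force: [0.7, -0.4, -0.2]
opening: 0.0
```

```bash
python3 st.py .412 .032 -.031
```

```text
t 11.8 p [ 0.4098  0.0325 -0.031 ] heading -39.2 tilt x [ 0.0005 -0.0027 -1.    ] F [ 0.7047 -0.4466 -0.217 ] op 0.0
tcp in box [-0.1747  0.1149]
tool delta to target [-0.     0.001  0.002]
```

>>> arm_command([
  [[0,0.001,0.005,0,0,0,0],[0,0,0.006,0,0,0,0],[0,0,0.006,0,0,0,0],[0,0,0.006,0,0,0,0],[0,0,0.006,0,0,0,0],[0,0,0.006,0,0,0,0],[0,0,0,0,0,0,0]],
])

```text
t: 12.38
tool_pos: [0.4427, 0.0079, -0.03]
tool_rot: [0.534, 1.5, -0.538]
contact_force: [-0.2, 0.1, 0.8]
opening: 0.0
```

```bash
python3 keys.py t3.png; python3 - <<'E'
from h import *
from st import st
B=np.array([.601,-.052]); a=np.radians(9.5); Rb=np.array([[np.cos(a),np.sin(a)],[-np.sin(a),np.cos(a)]])
im=save("wrist","w4.png")
for n in ["key_round","key_round_bow","key_round_tip"]:
    for d in mark_of("wrist",n)[:2]: print(n,round(d["conf"],2),(1e3*(Rb@(w("wrist",d["at"])[:2]-B))).round())
E
```

```text
t 12.38 p [ 0.4427  0.0079 -0.03  ] heading -39.25 tilt x [ 0.003  -0.0033 -1.    ] F [-0.2265  0.0881  0.7691] op 0.0
tcp in box [-0.1463  0.0852]
blob [325 246  23  24 158] box mm [-152.   -96.2] ends [-137. -116.] [-172.  -70.]
key_square_bow 0.67 [-128. -187.] [376. 239.]
key_square_bow 0.54 [-144. -110.] [341. 252.]
key_square_bow 0.51 [-237.  -32.] [315. 302.]
key_square_tip 0.59 [ -84. -207.] [380. 218.]
key_square_tip 0.49 [-173.  -66.] [325. 269.]
key_square_tip 0.46 [-206.    3.] [296. 290.]
key_round_tip 0.85 [-116.   95.]
```

>>> arm_command([
  [[0.001,0,0.005,0,0,0,0],[0.0002,0,0.005,-2.4,0,0,0],[0.0002,0,0.005,-2.4,0,0,0],[0.0002,0,0.005,-2.4,0,0,0],[0.0002,0,0.005,-2.4,0,0,0],[0.0002,0,0.005,-2.4,0,0,0],[0.0002,0,0.005,-2.4,0,0,0],[0.0002,0,0.005,-2.4,0,0,0],[0,0,0,0,0,0,0]],
])

```text
t: 13.58
tool_pos: [0.4767, -0.0141, -0.0335]
tool_rot: [0.292, 1.549, -0.296]
contact_force: [0.1, -0.2, 1.0]
opening: -0.0001
```

```bash
python3 st.py; cat > wk.py <<'E'
import sys
from h import *
from st import st
B=np.array([.601,-.052]); a=np.radians(9.5); Rb=np.array([[np.cos(a),np.sin(a)],[-np.sin(a),np.cos(a)]])
im=save("wrist",sys.argv[1])
for n in sys.argv[2:]:
    for d in mark_of("wrist",n)[:2]: print(n,round(d["conf"],2),(1e3*(Rb@(w("wrist",d["at"])[:2]-B))).round())
E
python3 wk.py w5.png key_round key_round_bow key_round_tip
```

```text
t 13.58 p [ 0.4767 -0.0141 -0.0335] heading -21.47 tilt x [ 0.0016 -0.0031 -1.    ] F [ 0.1204 -0.2498  0.9654] op -0.0001
tcp in box [-0.1163  0.0579]
key_round_bow 0.7 [-113.   32.]
key_round_tip 0.76 [-83.  72.]
```

>>> arm_command([
  [[-0.0015,0,0.005,0,0,0,0],[0,0,0.005,-2.4,0,0,0],[0,0,0.005,-2.4,0,0,0],[0,0,0.005,-2.4,0,0,0],[0,0,0.005,-2.4,0,0,0],[0,0,0.005,-2.4,0,0,0],[0,0,0.005,-2.4,0,0,0],[0,0,0.005,-2.4,0,0,0],[0,0,0,0,0,0,0]],
])

```text
t: 14.53
tool_pos: [0.5158, -0.0241, -0.0318]
tool_rot: [0.053, 1.569, -0.058]
contact_force: [0.6, 0.2, 0.1]
opening: -0.0002
```

```bash
python3 st.py; python3 wk.py w6.png key_round key_round_bow key_round_tip
```

```text
t 14.53 p [ 0.5158 -0.0241 -0.0318] heading -4.08 tilt x [ 0.0009 -0.0031 -1.    ] F [0.648  0.2209 0.0666] op -0.0002
tcp in box [-0.0795  0.0415]
key_round_bow 0.69 [-75.  18.]
```

>>> arm_command([
  [[0,0,0.005,-2.2,0,0,0],[0,0,0.005,-2.2,0,0,0],[0,0,0.005,-2.2,0,0,0],[0,0,0.005,-2.2,0,0,0],[0,0,0.005,-2.2,0,0,0],[0,0,0.005,-2.2,0,0,0],[0,0,0.006,0,0,0,0],[0,0,0.006,0,0,0,0],[0,0,0,0,0,0,0]],
])

```text
t: 15.48
tool_pos: [0.554, -0.0201, -0.0334]
tool_rot: [-0.128, 1.572, 0.126]
contact_force: [-0.1, 1.2, -1.1]
opening: -0.0003
```

```bash
python3 st.py; python3 wk.py w7.png key_round key_round_bow key_round_tip
```

```text
t 15.48 p [ 0.554  -0.0201 -0.0334] heading 9.26 tilt x [-0.0044 -0.0022 -1.    ] F [-0.1202  1.1725 -1.1033] op -0.0003
tcp in box [-0.041   0.0393]
key_round 0.63 [-39.  28.]
key_round_bow 0.65 [-55.  15.]
```

View pics/w7.png

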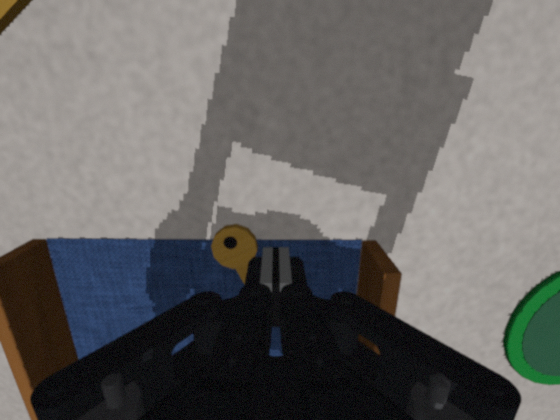

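The wrist view shows the round bow at (233,247), straddling the front edge, with the blade ahead on the right and the fingers past it. I'll back off, shift right and push on the bow.

>>> arm_command([
  [[-0.004,0,-0.012,0,0,0,0],[0,0,-0.012,0,-0.2,0,0],[0,0,-0.012,0,0,0,0],[0,0,-0.012,0,0,0,0],[0,-0.01,0,0,0,0,0],[0,-0.01,0,0,0,0,0],[0,0,0,0,0,0,0]],
])

```text
t: 16.27
tool_pos: [0.5062, -0.0492, -0.0295]
tool_rot: [-0.128, 1.569, 0.125]
contact_force: [0.7, 0.5, -0.4]
opening: 0.0
```

```bash
python3 st.py; python3 wk.py w8.png key_round key_round_bow key_round_tip box_mouth
```

```text
t 16.27 p [ 0.5062 -0.0492 -0.0295] heading 9.25 tilt x [-0.0019 -0.0019 -1.    ] F [ 0.7263  0.5265 -0.36  ] op 0.0
tcp in box [-0.093   0.0184]
key_round 0.48 [-34.  26.]
key_round_bow 0.49 [-51.  16.]
box_mouth 0.5 [-173.  -70.]
```

>>> arm_command([
  [[0.0015,0,0.007,0,0,0,0],[0,0,0.006,0,0,0,0],[0,0,0.006,0,0,0,0],[0,0,0.006,0,0,0,0],[0,0,0.006,0,0,0,0],[0,0,0.006,0,0,0,0],[0,0,0.006,0,0,0,0],[0,0,0.006,0,0,0,0],[0,0,0.006,0,0,0,0],[0,0,0,0,0,0,0]],
])

```text
t: 17.35
tool_pos: [0.5677, -0.0364, -0.0317]
tool_rot: [-0.13, 1.569, 0.129]
contact_force: [-0.4, -0.6, 0.9]
opening: -0.0005
```

```bash
python3 st.py; python3 wk.py w9.png key_round key_round_bow key_round_tip; python3 keys.py t9.png
```

```text
t 17.35 p [ 0.5677 -0.0364 -0.0317] heading 9.45 tilt x [-0.002 -0.001 -1.   ] F [-0.4118 -0.5955  0.8683] op -0.0005
tcp in box [-0.0302  0.0209]
t 17.55 p [ 0.5659 -0.0365 -0.0323] heading 9.43 tilt x [-0.0038 -0.0008 -1.    ] F [-0.2836 -0.1289 -0.063 ] op -0.0002
tcp in box [-0.032   0.0211]
blob [325 246  23  24 161] box mm [-151.8  -96.3] ends [-137. -115.] [-172.  -70.]
key_square_bow 0.78 [-236.  -29.] [313. 302.]
key_square_bow 0.69 [-143. -111.] [342. 252.]
key_square_bow 0.69 [-131. -188.] [376. 240.]
key_square_tip 0.8 [-203.    5.] [294. 289.]
key_square_tip 0.69 [ -84. -206.] [380. 218.]
key_square_tip 0.52 [-170.  -65.] [324. 268.]
```

>>> arm_command([
  [[-0.02,0,-0.015,0,0,0,0],[-0.02,0,-0.02,0,0,0,0],[0,-0.02,-0.02,0,0,0,0],[0,-0.024,-0.019,0,0,0,0],[0,-0.024,-0.019,0,0,0,0],[0,-0.024,-0.019,0,0,0,0],[0,-0.024,-0.019,0,0,0,0],[0,-0.024,-0.019,0,0,0,0],[0,0,0,0,0,0,0],[0,0,0,-6.2,0,0,0],[0,0,0,-6.2,0,0,0],[0,0,0,-6.2,0,0,0],[0,0,0,-6.2,0,0,0],[0,0,0,-6.2,0,0,0],[0,0,0,-6.2,0,0,0],[0,0,0,0,0,0,0]],
])

```text
t: 19.13
tool_pos: [0.4354, -0.2052, 0.0116]
tool_rot: [-0.662, 1.469, 0.657]
contact_force: [-0.9, -0.3, -0.6]
opening: 0.0003
```

```bash
python3 keys.py t10.png .4428 -.1971 -.028
```

```text
t 19.13 p [ 0.4354 -0.2052  0.0116] heading 48.38 tilt x [ 0.0008 -0.0027 -1.    ] F [-0.8605 -0.2502 -0.645 ] op 0.0003
tcp in box [-0.1886 -0.1238]
tool delta to target [ 0.0396 -0.0001  0.011 ]
blob [254 187  23  20 133] box mm [ 3.1 31.3] ends [28. 52.] [-16.  15.]
key_round_bow 0.65 [-9. 23.] [271. 202.]
key_round_tip 0.57 [32. 48.] [256. 186.]
key_square_bow 0.57 [-143. -106.] [340. 252.]
key_square_bow 0.54 [-236.  -32.] [314. 302.]
key_square_bow 0.49 [   3. -184.] [361. 182.]
key_square_tip 0.73 [-137. -316.] [435. 233.]
key_square_tip 0.64 [-204.    1.] [296. 289.]
key_square_tip 0.6 [ -83. -206.] [380. 217.]
```

View pics/c_t10.png

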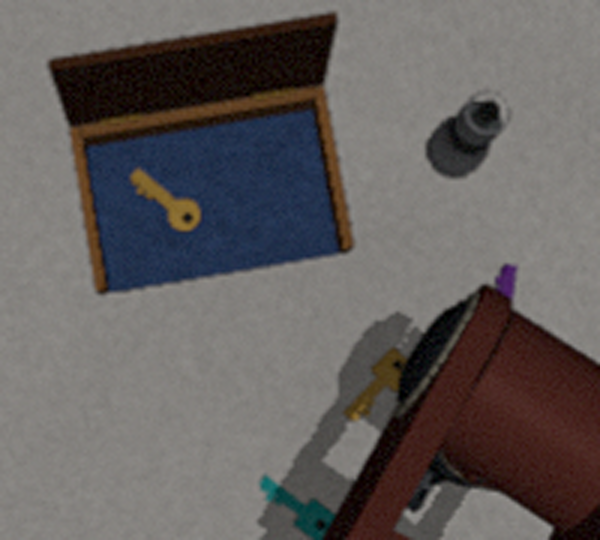

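The picture shows the round key wholly inside the box, bow at crop (184,214) and tip at (137,175). The square key is still at crop (378,383). Next I line up behind the square key with a heading of about 30° in the box frame.

>>> arm_command([
  [[0.01,0,0,4.5,0,0,0],[0.01,0,0,4.4,0,0,0],[0.01,0.002,0,0,0,0,0],[0.006,0.002,0,0,0,0,0],[0,0,0,0,0,0,0],[0,0,0,0,0,0,0]],
])

```text
t: 19.88
tool_pos: [0.4334, -0.2023, -0.0256]
tool_rot: [-0.534, 1.504, 0.527]
contact_force: [0.5, -0.5, -0.2]
opening: 0.0001
```

```bash
python3 st.py .4352 -.2004 -.031; python3 wk.py w11.png key_square key_square_bow key_square_tip
```

```text
t 19.88 p [ 0.4334 -0.2023 -0.0256] heading 38.85 tilt x [ 0.0021 -0.0036 -1.    ] F [ 0.5095 -0.5462 -0.1561] op 0.0001
tcp in box [-0.1901 -0.1206]
tool delta to target [0.0054 0.0004 0.0026]
key_square 0.95 [-231.  -18.]
key_square 0.75 [-114. -193.]
key_square_bow 0.98 [-234.  -34.]
key_square_bow 0.77 [-131. -187.]
key_square_tip 0.91 [-204.    1.]
key_square_tip 0.78 [ -81. -208.]
```

>>> arm_command([
  [[0.004,0,0,0,0,0,0],[0.001,0,0.004,0,0,0,0],[0,0,0.006,0,0,0,0],[0,0,0.006,0,0,0,0],[0,0,0.006,0,0,0,0],[0,0,0.006,0,0,0,0],[0,0,0.006,0,0,0,0],[0,0,0.006,0,0,0,0],[0,0,0.006,0,0,0,0],[0,0,0,0,0,0,0]],
])

```text
t: 20.92
tool_pos: [0.4759, -0.1715, -0.0283]
tool_rot: [-0.538, 1.5, 0.524]
contact_force: [0.4, -0.3, -0.1]
opening: 0.0001
```

```bash
python3 st.py .572 -.0853 -.031; python3 wk.py w12.png key_square key_square_bow key_square_tip
```

```text
t 20.92 p [ 0.4759 -0.1715 -0.0283] heading 38.88 tilt x [ 0.0071 -0.0065 -1.    ] F [ 0.4166 -0.2983 -0.0629] op 0.0001
tcp in box [-0.1431 -0.0972]
tool delta to target [0.0028 0.0068 0.1289]
key_square 0.96 [-228.  -19.]
key_square 0.57 [-116. -196.]
key_square_bow 0.87 [-133. -187.]
key_square_bow 0.69 [-238.  -37.]
key_square_tip 0.87 [ -85. -206.]
key_square_tip 0.85 [-152.  -58.]
```

>>> arm_command([
  [[0.0025,0,0,0,0,0,0],[0.0003,0,0.005,0,0,0,0],[0.0002,0,0.006,0,0,0,0],[0.0002,0,0.006,0,0,0,0],[0.0002,0,0.006,0,0,0,0],[0.0002,0,0.006,0,0,0,0],[0.0002,0,0.006,0,0,0,0],[0,0,0,0,0,0,0]],
])

```text
t: 21.78
tool_pos: [0.5039, -0.1525, -0.0305]
tool_rot: [-0.539, 1.504, 0.518]
contact_force: [-1.2, -0.8, 2.5]
opening: -0.0002
```

```bash
python3 st.py .572 -.0853 -.031; python3 wk.py w13.png key_square_bow key_square_tip; python3 keys.py t13.png
```

```text
t 21.78 p [ 0.5039 -0.1525 -0.0305] heading 38.71 tilt x [ 0.006  -0.0119 -0.9999] F [-1.2163 -0.7701  2.503 ] op -0.0002
tcp in box [-0.1123 -0.0831]
tool delta to target [0.0001 0.0098 0.0951]
key_square_bow 0.58 [-239.  -33.]
key_square_tip 0.88 [-129.  -50.]
key_square_tip 0.66 [-207.    3.]
t 21.93 p [ 0.5032 -0.1527 -0.0307] heading 38.67 tilt x [ 0.0057 -0.0116 -0.9999] F [ 0.3182 -0.8581  1.6838] op -0.0003
tcp in box [-0.1131 -0.0832]
blob [254 187  23  20 136] box mm [ 3.  31.1] ends [28. 52.] [-16.  15.]
key_round_bow 0.52 [-12.  23.] [271. 204.]
```

>>> arm_command([
  [[-0.0005,0.0005,0.005,0,0,0.7,0],[0,0.0005,0.006,0,0,0,0],[0,0.0005,0.006,0,0,0,0],[0,0.0005,0.006,0,0,0,0],[0,0.0005,0.006,0,0,0,0],[0,0.0005,0.006,0,0,0,0],[0,0,0,0,0,0,0]],
])

```text
t: 22.77
tool_pos: [0.5299, -0.1257, -0.0315]
tool_rot: [-0.526, 1.51, 0.529]
contact_force: [0.2, 0.1, -0.2]
opening: -0.0001
```

```bash
python3 st.py .572 -.0853 -.031; python3 wk.py w14.png key_square_bow key_square_tip; python3 keys.py t14.png
```

```text
t 22.77 p [ 0.5299 -0.1257 -0.0315] heading 38.59 tilt x [-0.0048  0.0003 -1.    ] F [ 0.2434  0.1352 -0.2077] op -0.0001
tcp in box [-0.0823 -0.061 ]
tool delta to target [-0.0007  0.0053  0.0581]
key_square_bow 0.77 [-241.  -33.]
key_square_bow 0.59 [-134. -188.]
key_square_tip 0.95 [-109.  -53.]
key_square_tip 0.93 [ -83. -209.]
t 22.92 p [ 0.5289 -0.1263 -0.0317] heading 38.56 tilt x [-0.0056  0.0003 -1.    ] F [ 0.1125 -0.5872  0.1381] op -0.0002
tcp in box [-0.0834 -0.0614]
blob [254 187  23  20 139] box mm [ 3.  31.1] ends [28. 53.] [-16.  15.]
key_round_bow 0.56 [-10.  20.] [272. 202.]
key_square_bow 0.68 [-129. -186.] [376. 240.]
key_square_tip 0.63 [ -87. -208.] [381. 219.]
```

The square key's blade has slipped around the left of the fingers, with its tip trailing at (-109,-53) in the box frame. I'll lift, go behind it and push straight in from the box front, as worked for the round key.

>>> arm_command([
  [[-0.015,-0.002,0,0,0,0,0],[-0.02,0,0,0,0,0,0],[0,0.018,-0.02,0,0,0,0],[0,0.018,-0.02,0,0,0,0],[0,0,0,5.9,0,0,0],[0,0,0,5.9,0,0,0],[0,0,0,5.9,0,0,0],[0,0,0,5.9,0,0,0],[0,0,0,5.9,0,0,0],[0,0,0,0,0,0,0]],
])

```text
t: 24.0
tool_pos: [0.4721, -0.1263, 0.0054]
tool_rot: [-0.101, 1.574, 0.102]
contact_force: [-0.6, 0.3, -0.2]
opening: -0.0001
```

```bash
python3 st.py; python3 wk.py w15.png key_square key_square_bow key_square_tip; python3 keys.py t15.png; python3 - <<'E'
from h import *
a=cv2.imread("pics/w15.png"); b=cv2.imread("pics/c_t15.png"); cv2.imwrite("pics/m15.png",np.hstack([cv2.resize(a,(400,300)),cv2.resize(b,(333,300))]))
E
```

```text
t 24.0 p [ 0.4721 -0.1263  0.0054] heading 7.4 tilt x [-0.0054 -0.0001 -1.    ] F [-0.6413  0.3254 -0.1705] op -0.0001
tcp in box [-0.1394 -0.052 ]
key_square 0.69 [-116. -195.]
key_square 0.67 [-232.  -23.]
key_square_bow 0.92 [-136. -183.]
key_square_bow 0.6 [-237.  -29.]
key_square_tip 0.8 [ -82. -206.]
key_square_tip 0.61 [-206.    3.]
t 24.2 p [ 0.4723 -0.1262  0.0053] heading 7.63 tilt x [-0.0055 -0.0001 -1.    ] F [-0.582  -0.0374 -0.336 ] op -0.0002
tcp in box [-0.1392 -0.052 ]
blob [254 187  22  20 133] box mm [ 3.1 31.2] ends [29. 52.] [-16.  15.]
key_round_bow 0.59 [-10.  24.] [270. 202.]
key_round_bow 0.47 [30. 51.] [255. 187.]
key_round_tip 0.51 [29. 50.] [256. 187.]
key_square_bow 0.55 [-129. -192.] [378. 239.]
key_square_tip 0.4 [ -80. -209.] [381. 216.]
```

>>> arm_command([
  [[-0.025,0.03,0,0,0,0,0],[-0.025,0.035,0,0,0,0,0],[-0.025,0.035,0,0,0,0,0],[0,0,0,0,0,0,0]],
])

```text
t: 24.78
tool_pos: [0.458, -0.0253, 0.0804]
tool_rot: [-0.098, 1.579, 0.104]
contact_force: [0.8, -0.9, 0.7]
opening: -0.0002
```

```bash
cat >> wk.py <<'E'
h=cv2.cvtColor(im,cv2.COLOR_RGB2HSV); T=c2w("wrist"); 
m=((h[...,0]>12)&(h[...,0]<34)&(h[...,1]>100)&(h[...,2]>60)).astype(np.uint8); m=cv2.morphologyEx(m,cv2.MORPH_CLOSE,np.ones((3,3)))
n,l,s,_=cv2.connectedComponentsWithStats(m); c2w=lambda cam:T
import h as H; cal=calibration("wrist"); H.c2w=lambda cam:T; H.calibration=lambda cam:cal
for i in range(1,n):
    if s[i,4]>300:
        ys,xs=np.where(l==i); P=np.array([pix2w("wrist",x,y,.006)[:2] for x,y in zip(xs[::4],ys[::4])]); P=(P-B)@Rb.T; mu=P.mean(0); d=np.linalg.svd(P-mu)[2][0]; t=(P-mu)@d
        print("blob",s[i],"box",(1e3*mu).round(),"ends",(1e3*(mu+d*t.min())).round(),(1e3*(mu+d*t.max())).round())
E
python3 st.py; python3 wk.py w16.png key_square key_square_bow key_square_tip;python3 keys.py t16.png
```

```text
t 24.78 p [ 0.458  -0.0253  0.0804] heading 7.32 tilt x [-0.011   0.0031 -0.9999] F [ 0.8222 -0.8988  0.6592] op -0.0002
tcp in box [-0.1366  0.0499]
key_square 0.84 [-118. -198.]
key_square 0.78 [-235.  -22.]
key_square_bow 0.85 [-65. -42.]
key_square_bow 0.62 [-243.  -35.]
key_square_tip 0.9 [-112.  -56.]
key_square_tip 0.69 [-211.    1.]
blob [162 233  38  57 904] box [-87. -44.] ends [-118.  -53.] [-63. -37.]
t 24.98 p [ 0.455  -0.0289  0.0748] heading 7.08 tilt x [-0.0197  0.0027 -0.9998] F [0.2147 0.7918 0.2417] op 0.0003
tcp in box [-0.1401  0.0469]
blob [254 187  23  20 133] box mm [ 3.  30.9] ends [28. 52.] [-16.  15.]
blob [298 216  12  12  80] box mm [-64.1 -40.5] ends [-63. -51.] [-65. -30.]
key_round_bow 0.66 [   5. -185.] [362. 180.]
key_round_bow 0.59 [-11.  19.] [272. 203.]
key_round_bow 0.58 [  5. 223.] [179. 212.]
key_round_tip 0.47 [32. 52.] [254. 186.]
key_square_bow 0.77 [-129. -189.] [377. 239.]
key_square_bow 0.71 [-240.  -29.] [313. 304.]
key_square_bow 0.46 [-64. -39.] [303. 222.]
key_square_tip 0.73 [ -83. -205.] [379. 217.]
key_square_tip 0.61 [-205.    4.] [295. 290.]
```

View pics/w16.png

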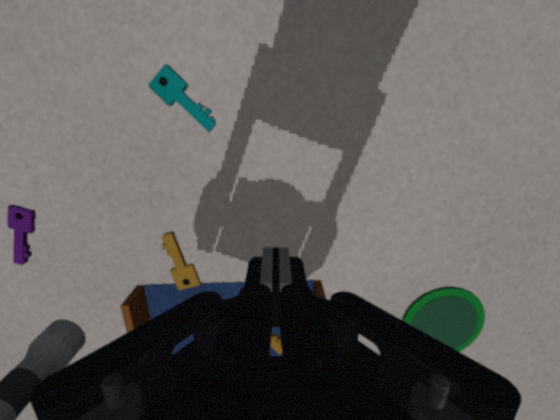

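The wrist view shows the brass square key with bow (185,283) at the box edge and tip (168,236), which is about (-65,-40) and (-112,-56) mm in the box frame. I'll position behind the tip and push along +x.

>>> arm_command([
  [[0,-0.03,0,-3,0,0,0],[0.02,-0.032,0,0,-1.1,0,0],[0.03,-0.032,0,0,0,0,0],[0.02,0,0,0,0,0,0],[0.01,0,0,0,0,0,0],[0,0,0,0,0,0,0],[0,0,0,0,0,0,0]],
])

```text
t: 25.82
tool_pos: [0.4704, -0.1269, -0.0082]
tool_rot: [-0.131, 1.565, 0.142]
contact_force: [0.6, 0.2, 1.1]
opening: 0.0001
```

```bash
python3 st.py .4748 -.1218 -.031
```

```text
t 25.82 p [ 0.4704 -0.1269 -0.0082] heading 9.97 tilt x [ 0.0005  0.0069 -1.    ] F [0.6402 0.2313 1.1356] op 0.0001
tcp in box [-0.1412 -0.0523]
tool delta to target [0.0228 0.0041 0.0052]
```

>>> arm_command([
  [[0.008,0.002,0,0,0,-0.4,0],[0.008,0.0015,0,0,0,0,0],[0.004,0,0,0,0,0,0],[0,0,0,0,0,0,0]],
])

```text
t: 26.15
tool_pos: [0.4718, -0.122, -0.0271]
tool_rot: [-0.141, 1.56, 0.137]
contact_force: [0.6, 0.1, -0.6]
opening: -0.0001
```

```bash
python3 st.py .5787 -.1043 -.031
```

```text
t 26.15 p [ 0.4718 -0.122  -0.0271] heading 10.14 tilt x [ 0.0061 -0.0022 -1.    ] F [ 0.6335  0.1452 -0.5937] op -0.0001
tcp in box [-0.139  -0.0477]
tool delta to target [ 0.0045 -0.0014  0.1084]
```

>>> arm_command([
  [[0.004,0,0.004,0,0.3,0,0],[0,0,0.006,0,0,0,0],[0,0,0.006,0,0,0,0],[0,0,0.006,0,0,0,0],[0,0,0.006,0,0,0,0],[0,0,0.006,0,0,0,0],[0,0,0.006,0,0,0,0],[0,0,0.006,0,0,0,0],[0,0,0,0,0,0,0]],
])

```text
t: 26.9
tool_pos: [0.5248, -0.1127, -0.0293]
tool_rot: [-0.145, 1.562, 0.136]
contact_force: [-0.4, 0.0, 0.4]
opening: -0.0001
```

```bash
python3 st.py .5787 -.1043 -.031; python3 wk.py w17.png key_square_bow key_square_tip; python3 keys.py t17.png|grep -v mm
```

```text
t 26.9 p [ 0.5248 -0.1127 -0.0293] heading 10.26 tilt x [ 0.0051 -0.0049 -1.    ] F [-0.3778  0.0073  0.3756] op -0.0001
tcp in box [-0.0851 -0.0473]
tool delta to target [ 0.002  -0.0013  0.0545]
key_square_bow 0.76 [-31. -30.]
key_square_bow 0.58 [-132. -188.]
key_square_tip 0.72 [-205.    2.]
blob [514 348  38  72 825] box [ -1. 123.] ends [-28. 123.] [ 35. 124.]
t 27.05 p [ 0.5232 -0.1126 -0.0297] heading 10.24 tilt x [ 0.0035 -0.0046 -1.    ] F [-0.5195 -0.4663  0.0716] op -0.0001
tcp in box [-0.0867 -0.0469]
key_round_bow 0.46 [-8. 21.] [271. 202.]
key_round_tip 0.66 [29. 53.] [254. 187.]
key_square_bow 0.72 [-128. -186.] [376. 239.]
key_square_tip 0.78 [ -85. -206.] [380. 218.]
```

>>> arm_command([
  [[0.0015,0,0.005,0,0,0,0],[0,0,0.006,0,0,0,0],[0,0,0.006,0,0,0,0],[0,0,0.006,0,0,0,0],[0,0,0.006,0,0,0,0],[0,0,0.006,0,0,0,0],[0,0,0.005,0,0,0,0],[0,0,0,0,0,0,0]],
])

```text
t: 27.97
tool_pos: [0.5671, -0.1055, -0.0305]
tool_rot: [-0.144, 1.562, 0.135]
contact_force: [-0.4, -0.4, 0.3]
opening: 0.0002
```

```bash
python3 st.py; python3 wk.py w18.png key_square_bow key_square_tip; python3 keys.py t18.png|grep -v "^t"
```

```text
t 27.97 p [ 0.5671 -0.1055 -0.0305] heading 10.2 tilt x [ 0.0047 -0.0056 -1.    ] F [-0.3899 -0.4216  0.3433] op 0.0002
tcp in box [-0.0423 -0.0472]
blob [170 269  19  37 516] box [-30. -99.] ends [-40. -98.] [ -18. -100.]
blob [378 299  35  27 502] box [-16.  23.] ends [-23.  14.] [-8. 34.]
blob [ 514  302   46  118 1370] box [ 29. 123.] ends [-21. 121.] [ 76. 124.]
blob [254 187  18  19 100] box mm [ 7.9 36.3] ends [29. 52.] [-10.  23.]
key_round_bow 0.49 [-8. 24.] [270. 202.]
key_round_tip 0.55 [30. 52.] [254. 187.]
key_square_bow 0.65 [-129. -184.] [374. 240.]
key_square_tip 0.75 [ -83. -207.] [381. 217.]
```

>>> arm_command([
  [[-0.015,0,-0.004,0,0,0,0],[-0.03,0,-0.02,0,0,0,0],[-0.035,0,-0.02,0,0,0,0],[-0.035,0,-0.02,0,0,0,0],[-0.035,0,-0.02,0,0,0,0],[-0.035,-0.02,-0.02,0,0,0,0],[-0.035,-0.02,-0.02,0,0,0,0],[-0.03,-0.02,-0.02,0,0,0,0],[0,0,0,0,0,0,0]],
])

```text
t: 29.12
tool_pos: [0.428, -0.1854, 0.2198]
tool_rot: [-0.147, 1.571, 0.137]
contact_force: [0.2, -0.7, 0.3]
opening: -0.0004
```

```bash
python3 keys.py t19.png; python3 wk.py w19.png key_square_bow key_square_tip key_round_bow key_round_tip lid_edge lid_hinge; python3 - <<'E'
from h import *
a=cv2.imread("pics/w19.png"); b=cv2.imread("pics/c_t19.png"); cv2.imwrite("pics/m19.png",np.hstack([cv2.resize(a,(400,300)),cv2.resize(b,(333,300))]))
E
```

```text
t 29.12 p [ 0.428  -0.1854  0.2198] heading 10.35 tilt x [-0.0044 -0.0062 -1.    ] F [ 0.1826 -0.7201  0.3283] op -0.0004
tcp in box [-0.1927 -0.103 ]
blob [254 187  23  20 141] box mm [ 3.3 31.3] ends [28. 53.] [-16.  15.]
blob [280 189  26  18 156] box mm [ -7.7 -23.7] ends [ 7. -5.] [-28. -50.]
key_round_bow 0.51 [-8. 21.] [271. 201.]
key_round_tip 0.62 [-8. 23.] [271. 202.]
key_round_tip 0.43 [30. 52.] [254. 187.]
key_square_bow 0.74 [  5. -14.] [286. 193.]
key_square_bow 0.64 [-237.  -28.] [313. 302.]
key_square_tip 0.59 [-204.    3.] [296. 289.]
key_square_tip 0.55 [-30. -49.] [305. 206.]
key_square_tip 0.41 [-10.  23.] [270. 203.]
key_square_bow 0.92 [-134. -187.]
key_square_bow 0.6 [-235.  -32.]
key_square_tip 0.84 [ -82. -210.]
key_square_tip 0.71 [-207.    1.]
key_round_bow 0.58 [-5. 19.]
lid_hinge 0.65 [-6. 18.]
lid_hinge 0.17 [-54.   2.]
```

Both keys are inside: round (-8,21) to (30,52), square (5,-14) to (-30,-49) in the box frame. Next I go high over the box to behind the standing lid.

>>> arm_command([
  [[0,0.01,0.034,0,0,0,0],[0,0.01,0.034,0,0,0,0],[0,0.01,0.034,0,0,0,0],[0,0.01,0.034,0,0,0,0],[0,0.01,0.034,0,0,0,0],[0,0.01,0.034,0,0,0,0],[0,0.01,0.034,0,0,0,0],[0,0.01,0.034,0,0,0,0],[0,0.01,0.034,0,0,0,0],[0,0.01,0.034,0,0,0,0],[0,0,0,0,0,0,0]],
])

```text
t: 30.63
tool_pos: [0.7569, -0.0107, 0.1986]
tool_rot: [-0.141, 1.587, 0.147]
contact_force: [-1.0, 0.9, -1.0]
opening: 0.0001
```

```bash
python3 st.py .735 -.030 .092; python3 - <<'E'
from h import *
B=np.array([.601,-.052]); a=np.radians(9.5); Rb=np.array([[np.cos(a),np.sin(a)],[-np.sin(a),np.cos(a)]])
save("scene","s20.png")
for n in ["lid_edge","lid_hinge"]:
    for d in mark_of("scene",n)[:2]: p=w("scene",d["at"]); print(n,d["conf"],Rb@(p[:2]-B),p[2])
E
```

```text
t 30.63 p [ 0.7569 -0.0107  0.1986] heading 10.48 tilt x [-0.0208  0.0018 -0.9998] F [-1.0011  0.8697 -0.9938] op 0.0001
tcp in box [0.1606 0.015 ]
tool delta to target [ 0.107  -0.0156 -0.0229]
lid_edge 0.85 [0.07247186 0.00253671] 0.1523125134493789
lid_edge 0.73 [0.00506324 0.22097593] 0.0014658104588323173
lid_hinge 0.93 [ 0.06499477 -0.00123889] 0.02968014428750343
```

>>> arm_command([
  [[0.03,-0.005,0,0,-1.2,0,0],[0.03,-0.005,0,0,0,0,0],[0.03,-0.005,0,0,0,0,0],[0.014,0,0,0,0,0,0],[0,0,0,0,0,0,0]],
])

```text
t: 31.2
tool_pos: [0.7551, -0.0331, 0.1035]
tool_rot: [-0.138, 1.554, 0.138]
contact_force: [-0.7, 0.8, -0.6]
opening: 0.0001
```

```bash
python3 st.py .735 -.030 .092
```

```text
t 31.2 p [ 0.7551 -0.0331  0.1035] heading 10.08 tilt x [ 0.0128  0.001  -0.9999] F [-0.7009  0.8351 -0.613 ] op 0.0001
tcp in box [ 0.1551 -0.0068]
tool delta to target [ 0.0113  0.0066 -0.0194]
```

>>> arm_command([
  [[0.01,0.003,-0.01,0,0.7,0,0],[0,0.003,-0.015,0,0,0,0],[0,0,-0.015,0,0,0,0],[0,0,-0.01,0,0,0,0],[0,0,-0.01,0,0,0,0],[0,0,-0.01,0,0,0,0],[0,0,-0.01,0,0,0,0],[0,0,-0.01,0,0,0,0],[0,0,0,0,0,0,0]],
])

```text
t: 31.95
tool_pos: [0.665, -0.0462, 0.1116]
tool_rot: [-0.138, 1.544, 0.129]
contact_force: [0.2, -0.4, 1.3]
opening: 0.0001
```

```bash
cat > lid.py <<'E'
import sys
from h import *
from st import st
B=np.array([.601,-.052]); a=np.radians(9.5); Rb=np.array([[np.cos(a),np.sin(a)],[-np.sin(a),np.cos(a)]])
st(); save("scene",sys.argv[1])
for d in mark_of("scene","lid_edge")[:2]:
    p=w("scene",d["at"]); x=Rb@(p[:2]-B); print("edge",round(d["conf"],2),x,p[2],"angle",np.arctan2(p[2]-.035,.063-x[0]))
E
python3 lid.py s21.png
```

```text
t 31.95 p [ 0.665  -0.0462  0.1116] heading 9.8 tilt x [ 0.023  -0.0039 -0.9997] F [ 0.2461 -0.44    1.3448] op 0.0001
tcp in box [ 0.064  -0.0049]
edge 0.98 [0.0441 0.0036] 0.15441020793595628 angle 1.4137381061485081
```

>>> arm_command([
  [[0.01,0,0,0,1.3,0,0],[0.008,0,-0.004,0,0,0,0],[0.004,0,-0.008,0,0,0,0],[0.004,0,-0.008,0,0,0,0],[0.004,0,-0.008,0,0,0,0],[0.003,0,-0.006,0,0,0,0],[0,0,0,0,0,0,0]],
])

```text
t: 32.63
tool_pos: [0.634, -0.0527, 0.0788]
tool_rot: [-0.142, 1.561, 0.127]
contact_force: [0.2, 0.1, 1.8]
opening: -0.0001
```

```bash
python3 lid.py s22.png
```

```text
t 32.63 p [ 0.634  -0.0527  0.0788] heading 9.84 tilt x [ 0.0064 -0.0091 -0.9999] F [0.1724 0.0793 1.775 ] op -0.0001
tcp in box [ 0.0324 -0.0062]
edge 0.62 [ 0.0012 -0.0001] 0.002710737221987891 angle -0.4811442071494762
```

>>> arm_command([
  [[0.003,0,-0.008,0,0,0,0],[0.004,0,-0.008,0,0,0,0],[0.006,0,-0.008,0,0,0,0],[0.007,0,-0.006,0,0,0,0],[0.008,0,-0.006,0,0,0,0],[0.007,0,-0.005,0,0,0,0],[0,0,0,0,0,0,0]],
])

```text
t: 33.32
tool_pos: [0.5908, -0.0602, 0.0406]
tool_rot: [-0.142, 1.559, 0.128]
contact_force: [1.1, -1.1, 0.1]
opening: 0.0002
```

```bash
python3 lid.py s23.png
```

```text
t 33.32 p [ 0.5908 -0.0602  0.0406] heading 9.84 tilt x [ 0.0087 -0.0083 -0.9999] F [ 1.0582 -1.0558  0.0564] op 0.0002
tcp in box [-0.0114 -0.0064]
edge 0.95 [-0.0486  0.004 ] 0.07935799802957288 angle 0.37824623045413025
```

>>> arm_command([
  [[0.007,0,-0.003,0,0,0,0],[0.008,0,-0.002,0,0,0,0],[0.008,0,-0.001,0,0,0,0],[0.006,0,0,0,0,0,0],[0.003,0,0,0,0,0,0],[0.003,0,0,0,0,0,0],[0,0,0,0,0,0,0]],
])

```text
t: 34.0
tool_pos: [0.5881, -0.0624, 0.0101]
tool_rot: [-0.143, 1.558, 0.127]
contact_force: [0.1, 0.1, -0.6]
opening: 0.0001
```

```bash
python3 lid.py s24.png
```

```text
t 34.0 p [ 0.5881 -0.0624  0.0101] heading 9.89 tilt x [ 0.0092 -0.0095 -0.9999] F [ 0.0948  0.0593 -0.5868] op 0.0001
tcp in box [-0.0145 -0.0081]
edge 0.95 [-0.0564  0.0008] 0.03948708303157311 angle 0.0375701189052435
```

>>> arm_command([
  [[0.003,0,0,0,0,0,0],[0.003,0,0,0,0,0,0],[0.004,0,0,0,0,0,0],[0.004,0,0,0,0,0,0]],
])

```text
t: 34.43
tool_pos: [0.5881, -0.0625, 0.0088]
tool_rot: [-0.143, 1.568, 0.13]
contact_force: [-15.0, 3.0, 28.5]
opening: -0.0
```

```bash
python3 lid.py s25.png
```

```text
t 34.43 p [ 0.5881 -0.0625  0.0088] heading 9.96 tilt x [-0.0006 -0.0088 -1.    ] F [-14.9533   2.9868  28.5393] op -0.0
tcp in box [-0.0145 -0.0082]
edge 0.61 [-0.0587  0.0011] 0.040602192197951026 angle 0.04600875994920284
```

The lid is firm under 28 N at the expected height, so I withdraw and check.

>>> arm_command([
  [[-0.008,0,0,0,0,0,0],[-0.03,0,0,0,0,0,0],[-0.035,0,0,0,0,0,0],[-0.035,0,-0.02,0,0,0,0],[-0.035,0,-0.035,0,0,0,0],[-0.02,0,-0.035,0,0,0,0],[0,0,-0.035,0,0,0,0],[0,0,-0.035,0,0,0,0],[0,0,0,0,0,0,0],[0,0,0,0,0,0,0]],
])

```text
t: 35.37
tool_pos: [0.4291, -0.0884, 0.1703]
tool_rot: [-0.146, 1.57, 0.131]
contact_force: [-0.2, -0.5, 1.1]
opening: -0.0
```

```bash
python3 lid.py s26.png; python3 - <<'E'
from h import *
np.set_printoptions(precision=4,suppress=True)
b=save("top","t26.png")
for n in ["lid_edge","lid_hinge","torch","coaster","handle"]:
    for d in mark_of("top",n)[:1]: print(n,round(d["conf"],2),w("top",d["at"]))
a=cv2.imread("pics/s26.png")
cv2.imwrite("pics/m26.png",np.hstack([cv2.resize(a[150:290,190:400],(420,280)),cv2.resize(b[120:300,160:460,::-1],(467,280))])[:,:800])
E
```

```text
t 35.37 p [ 0.4291 -0.0884  0.1703] heading 10.07 tilt x [-0.0032 -0.01   -0.9999] F [-0.2072 -0.5086  1.0908] op -0.0
tcp in box [-0.1756 -0.0075]
edge 0.85 [-0.0555  0.0008] 0.03837418166105033 angle 0.02846142620389219
lid_edge 0.67 [ 0.5462 -0.0597  0.0369]
lid_hinge 0.56 [ 0.6667 -0.044   0.0347]
torch 0.9 [ 0.6356 -0.2304 -0.0009]
coaster 0.88 [0.5694 0.166  0.0004]
handle 0.71 [ 0.5168 -0.3845 -0.0002]
```

View pics/m26.png

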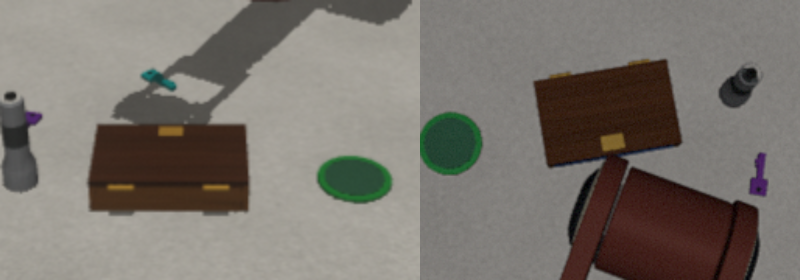

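The lid lies level and flush in both views, no key sticks out, and the bystanders are where they started. The arm is clear, so I hand in.

```bash
python3 -c "
from station import finish_job; print(finish_job())"
```

```text
the job is handed in; nothing more can be done
None
```

I swept both brass keys into the box with the closed fingers, pushed the lid over from behind and pressed it shut. I handed in at about 35.5 s of the 72 s; no verdict is reported.

**Last checks**
- **Keys:** before the lid closed, the top camera showed both fully inside. In the box frame, bow to tip, round ran from (-8, 21) to (30, 52) mm and square from (5, -14) to (-30, -49) mm. I could not see them after the lid shut.
- **Lid:** it stood firm under about 28 N, and the last estimate put it at about 0.03 rad, against a limit of 0.06. An estimate while pressing read 0.046 rad; the sensing noise is large compared with the limit.
- **Bystanders:** the torch, coaster and handle were within about 2 mm of their first readings, which is measurement noise. The purple and turquoise look-alikes were not swept.

**What went wrong or disagreed**
- **Finger length:** the closed fingertips actually end about 33 mm short of the reported tool point. My first two sweeps passed over the round key without touching it. I found the table by lowering until the arm stalled; the force reading showed almost nothing there.
- **Slipping keys:** each key slipped around the fingers once, so I backed off and pushed it again from behind.

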